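# Raise the house tile out of its mould and hold it up

## Robot

A 6-joint arm with a two-finger parallel gripper is mounted at the origin on the work surface. World frame = base frame: x ahead of the robot, y to its left, z up, the work surface at z = 0. Lengths are in m, angles in rad, forces in N, time in s.
With the tool pointing down it reaches from about 0.4 to 0.825 m from the base axis. Payload 7 kg.
Tool frame: the origin (TCP) lies at the very end of the fingers, on their centre line; the grasp point (between the pads) lies 19 mm behind it (arm.pinch_z is the z of the grasp point in the tool frame, in m); z points along the fingers, y is the direction in which the jaws open and shut (so a half turn about z gives the same grasp; the last joint's range is limited). The gripper opens to 88 mm and grips with 3 to 60 N. Pads are 19 mm wide; open, the fingers measure 130 mm over their backs; the gripper's body (78 mm by 193 mm) begins 47 mm behind the grasp point.
Start: joints at [-1.033, 0.359, 0.012, 0, -1.224, -0.288], TCP at [0.167, -0.654, 0.199] pointing down, gripper open.
Joint ranges: [-3.07, 3.07], [-1.43, 2.12], [-1.02, 1.25], [-3.03, 1.67], [-3.05, -0], [-3.03, 3.03]. Speed limits (rad/s): [2.39, 2.39, 3.01, 3.14, 3.14, 3.14].

## Interface

Orientations are given as [roll, pitch, yaw] about the fixed x, y, z axes, in that order (R = Rz(yaw) Ry(pitch) Rx(roll)).
In Python, from station import arm gives the robot as it stands.
- The arm moves only by the tool drive_tool, never from a script. Its argument "targets" is a list of rows, each a list of 6 numbers: the shift along the world's x, y, z in units of 0.04 m (1.0 is 0.04 m), then the turn, a rotation vector about the world's x, y, z in units of 6 degrees (1.0 is 6 degrees). In form: [[x, y, z, wx, wy, wz], ...]. A call has 1 to 5 rows; each row shifts and turns the commanded pose from where the row before left it; what a row does not reach is not made up. A row lasts 1/8 s, in which the tool goes at most 62.5 mm and 10.7 degrees, less where a joint would pass 70% of its speed; a pose out of reach is approached as far as the arm can. A call with a number of a shift or a turn outside -1 to 1 is refused whole. A call with a gripper value outside its range is refused whole. "claw" is the opening, from 0 (shut) to 1 (fully open), set as the call begins (left out, the last holds). The fingers move at their own pace and stop on an object; "newtons" is the grip in N (left out, the last holds). Time passes only in rows, so rows that do not move let the fingers close. It gives the time, the measured TCP pose, the force and the opening at its end, in the units of the state.
- arm.get_state(): the state, without advancing time (a new reading comes with each control period).
- arm.grab_frame(name): name is "scene" or "top" or "wrist"; returns (picture, depth): 400x640x3 uint8, red, green, blue; 400x640 float32, m along the optical axis (not along the pixel's ray), 0 where there is no reading.
- arm.get_calibration(name): a dict with "mtx" (3x3 intrinsics, pixels), "dist_coeffs" ([k1, k2, p1, p2, k3] as OpenCV has them; the pictures are not rectified), "origin" and "rotation" of the camera in the world. Camera axes: x right, y up, looking along -z (the intrinsics and any distortion apply to the point x, -y, -z); pixel columns grow to the right and rows downward; lengths in m; the calibration is good to about 2 mm. A picture is of the moment at which its call begins: read the wrist's pose just before it. get_calibration takes no time and is no camera call; for the wrist camera it gives the pose at the moment of the call.
- arm.job_done(): hands the job in, once; it reports no verdict.
Trained networks look in the newest picture that a camera, given by its name, has taken for a name from the list of things; names that differ only in an ending like _2 or _b are one class to them, and where a whole thing is asked for, a point or a joint stands for the part that bears it (a point fixed in the world has none). Each returns a list of dicts, best first, with "score" (0 to 1); they miss things now and then, are a little off and sometimes report something else, mostly with a low value. They report only what shows in the picture. A call takes as long as a camera call. They do not tell look-alikes from the thing itself.
- arm.search_frame(target, camera): "point" ([x, y, z] in m, in the coordinates of the camera as it stood for that picture, good to about 4 mm: the middle of the surface that is visible of it).
- arm.cut_out(target, camera): "pixels" (400x640 bool, what is visible of it).
- arm.landmark_of(target, camera): "point" ([x, y, z] in m, in the coordinates of the camera as it stood for that picture, good to about 4 mm: a listed point, or the origin of a listed thing).
The state is a dict: "t": time; "q": joint angles; "qd": joint speeds; "joint_efforts": joint torques, N m; "eef_pos": TCP position; "ee_rot": TCP orientation; "force": force on the tool from outside, world axes, zero at the start; "moment": the same for the moment, N m; "width": finger opening in m.
Only numpy, scipy, OpenCV 4.12 (cv2) and the standard library are available. Lean on these libraries where they do the work, as an engineer would, in place of code of your own. Each camera call takes 0.05 s, during which the arm holds its last target. There are 200 camera calls.

## Task

Free the mould stand by throwing its black-knobbed latch lever over into the far notch, the one marked with a brass stud. Then swing the wooden-handled cam crank up until its arm stands straight up, where the cam lifts the clay house tile highest, and finish holding it there: the crank springs back if let go, so the program ends with the gripper still on the handle. Let the cam do the lifting (do not touch the tile) and leave the other things on the table where they are.

Things in the scene. Friction and masses are not known exactly. Their poses are not given: they have to be found in the camera images.
- stand: Fixed mould stand; place and yaw vary. Origin: on the table under the mould's middle; x points roughly away from the robot, y to its left, z up. Grey base 200 (x) by 200 (y) by 12 mm, centred 15 mm to +y; aluminium cheeks; white plaster mould frame 130 by 130 mm, rim 130 mm above the table, opening 100 by 86 mm. Crank on its -y side, latch lever on its +y side.
- latch (a joint): Latch lever, rad. 0: near notch, leaning 24 deg to the stand's -x (start; a bolt blocks the crank). 0.84: far notch with the brass stud, leaning 24 deg to +x; bolt clear from 0.72. Pivots about the stand's y at x = 0, 45 mm above the table. A spring pin snaps it into a notch from either side of the middle (0.42) and keeps it there; about 5 N at the knob to get over. Stops at both notches.
- latch_knob (a point): Centre of the latch's black ball knob, 28 mm across, 95 mm from its pivot (132 mm above the table in either notch, 140 mm midway), at y = 106 mm in the stand's frame. A 10 mm steel rod runs from it to the pivot. Best pinched from above, fingers closing along the stand's x (the mould frame is 27 mm from the knob on its -y side).
- crank (a joint): Cam crank, rad. 0: arm 15 deg above level, pointing to the stand's -x (starts at 0 to 0.15). 1.31: arm straight up, highest lift (16 mm); beyond it the lift falls; stop at 2.20. Turns about the stand's y, handle going up and over towards +x. Spring and friction resist, up to 10 N at the handle; let go near the top it falls back. The bolt stops it at about 0.3 while locked.
- crank_grip (a point): Middle of the round wooden crank handle, 22 mm across, 68 mm long, along the stand's y, free to spin: pinch it from above (fingers closing along the stand's x) and follow it round with the gripper upright. 90 mm from the crank axis; 93 mm above the table at joint 0, 160 mm with the arm up. The arm (10 by 18 mm) is at its inner end, outer face 40 mm from this point to +y.
- crank_axis (a point): Fixed point on the crank's axis of rotation, level with the middle of the handle along y: stand's x = 0, y = -120 mm, 70 mm above the table.
- tile_center (a point): Centre of the loose red-brown clay house tile (about 85 by 70 by 12 mm) lying flat in the mould on the lift plate; 124 mm above the table at rest (top flush with the rim), 140 mm at full lift.
- spare_tile: A paler clay house tile, 85 by 70 by 12 mm, lying on the table to the stand's -y side. Bystander; origin at the centre of its underside.
- jar: Blue glaze jar, 52 mm across, 60 mm high. Bystander; origin at the centre of its underside.
- cup: White plastic cup, 72 mm across, 60 mm high. Bystander; origin at the centre of its underside.
- bottle: Clear water bottle with a blue cap, 62 mm across, 190 mm high. Bystander; origin at the centre of its underside.
- spatula: Modelling spatula, 190 mm long, lying on the table on the robot's side of the stand. Bystander; origin near its middle.
- brush: Brush, 180 mm long, lying on the table beyond the stand. Bystander; origin near its middle.
Things that resemble listed ones, but are neither listed nor needed, are in the scene too. Leave any blue or white look-alike of the part that bears tile_center alone.

How it is judged:
By the outcome, as a careful person would: the job done as asked, in the order asked, and still so for the second after the job is handed in, while the arm keeps its last pose, push and grip.
It also fails if it takes over 45 s, if anything falls off the work surface, if the arm or the gripper's body presses on something with over 40 N, if the wrist force passes 120 N, or if a joint passes its speed limit or range.

## Working session

There is one attempt and no reset: what is moved stays moved. The work goes in short steps, Python scripts to look and compute and a tool call to move; the robot and the scene stay as the last step left them, time stands still between calls to the robot, and variables do not carry over. Pictures are saved under pics/ and viewed, about 8 in all and at most 12, crops included, and the job is handed in when it is done.

Besides the shell and the picture viewer there is one more tool, called as name(argument=value, ...), one argument or row to a line, values as JSON. drive_tool: Moves the arm, as the interface text tells. Shifts and turns lie within -1 to 1; 1 stands for 0.04 m of shift or 6 degrees of turn. Its arguments: {"type":"object","properties":{"targets":{"type":"array"},"claw":{"type":"number"},"newtons":{"type":"number"}},"required":["targets"]}

```bash
mkdir -p pics; cat > h.py <<'E'
import numpy as np, cv2
from station import arm
def w(cam,p):
    c=arm.get_calibration(cam); return np.array(c["origin"])+np.array(c["rotation"])@np.array(p)
def snap(cam,fn,crop=None,scale=1):
    im,d=arm.grab_frame(cam); o=im if crop is None else im[crop[1]:crop[3],crop[0]:crop[2]]
    cv2.imwrite("pics/"+fn,cv2.resize(cv2.cvtColor(o,cv2.COLOR_RGB2BGR),None,fx=scale,fy=scale)); return im,d
def px(cam,P):
    c=arm.get_calibration(cam); q=np.array(c["rotation"]).T@(np.array(P)-c["origin"]); q=q*[1,-1,-1]
    return cv2.projectPoints(q.reshape(1,3),np.zeros(3),np.zeros(3),np.array(c["mtx"]),np.array(c["dist_coeffs"]))[0].ravel()
def find(cam,names):
    for n in names:
        for r in arm.landmark_of(n,cam)[:3]:
            P=w(cam,r["point"]); print(cam,n,round(r["score"],2),P.round(3),px(cam,P).round())
E
python3 - <<'E'
from h import *
s=arm.get_state(); print(s["t"],s["eef_pos"],s["ee_rot"],s["q"])
N=["stand","latch_knob","crank_grip","crank_axis","tile_center"]
for c in ["top","scene"]:
    snap(c,c+"0.png"); find(c,N+(["jar","cup","bottle","spare_tile"] if c=="top" else []))
print(arm.get_state()["t"])
E
```

```text
0.0 [ 0.16671031 -0.65354007  0.19772192] [ 3.13995338e+00 -1.23420873e-04 -2.89191022e+00] [-1.03290119e+00  3.59383381e-01  1.10598768e-02 -3.69610196e-04
 -1.22407959e+00 -2.88086920e-01]Traceback (most recent call last):
  File "<stdin>", line 5, in <module>
  File "h.py", line 14, in find
    P=w(cam,r["point"]); print(cam,n,round(r["score"],2),P.round(3),px(cam,P).round())
                                                                    ~~^^^^^^^
  File "h.py", line 9, in px
    c=arm.get_calibration(cam); q=np.array(c["rotation"]).T@(np.array(P)-c["origin"]); q=q*[1,-1,-1]
                                                                                         ~^~~~~~~~~~
TypeError: can't multiply sequence by non-int of type 'numpy.float64'
```

```bash
python3 - <<'E'
from station import arm
c=arm.get_calibration("top"); print(c); print(arm.get_calibration("scene"))
E
sed -i 's/np.array(c\["rotation"\])/R(c)/g; 2a from scipy.spatial.transform import Rotation as Ro\ndef R(c):\n    r=np.array(c["rotation"]); return r if r.ndim==2 else Ro.from_euler("xyz",r).as_matrix()' h.py
python3 - <<'E'
from h import *
N=["stand","latch_knob","crank_grip","crank_axis","tile_center"]
for c in ["top","scene"]:
    snap(c,c+"0.png"); find(c,N+(["jar","cup","bottle","spare_tile"] if c=="top" else []))
print(arm.get_state()["t"])
E
```

```text
{'mtx': array([[487.44239855,   0.        , 316.22432575],
       [  0.        , 487.44239855, 199.31939038],
       [  0.        ,   0.        ,   1.        ]]), 'dist_coeffs': array([0.04808188, 0.        , 0.        , 0.        , 0.        ]), 'origin': array([ 0.36363201, -0.01374531,  1.22138251]), 'rotation': array([ 0.2070534 , -0.00246008, -1.41394356])}
{'mtx': array([[443.23611262,   0.        , 322.24161446],
       [  0.        , 443.23611262, 206.9176308 ],
       [  0.        ,   0.        ,   1.        ]]), 'dist_coeffs': array([-0.12536592,  0.        ,  0.        ,  0.        ,  0.        ]), 'origin': array([ 1.12374985, -0.04857141,  0.86195774]), 'rotation': array([ 0.59516229, -0.0080047 ,  1.48880293])}
top stand 0.98 [ 0.598 -0.049  0.002] [343. 211.]
top latch_knob 0.65 [ 0.565  0.174 -0.001] [255. 210.]
top latch_knob 0.62 [0.58  0.061 0.132] [298. 201.]
top crank_grip 0.67 [ 0.494 -0.15   0.108] [383. 254.]
top tile_center 0.98 [0.813 0.087 0.007] [304. 123.]
top tile_center 0.79 [ 0.6   -0.047  0.126] [345. 200.]
top tile_center 0.68 [ 0.679 -0.274  0.009] [436. 193.]
top jar 0.56 [ 0.7    0.133 -0.002] [280. 162.]
top cup 0.77 [ 0.561  0.175 -0.004] [254. 212.]
top bottle 0.77 [ 0.561 -0.289 -0.001] [436. 240.]
scene stand 0.89 [ 0.599 -0.046 -0.001] [302. 229.]
scene latch_knob 0.53 [0.585 0.064 0.128] [352. 187.]
scene crank_grip 0.74 [ 0.494 -0.149  0.102] [251. 167.]
scene tile_center 0.95 [0.813 0.089 0.004] [374. 313.]
scene tile_center 0.91 [ 0.679 -0.267  0.006] [201. 266.]
scene tile_center 0.89 [ 0.819 -0.195  0.004] [233. 326.]
0.9
```

View pics/top0.png

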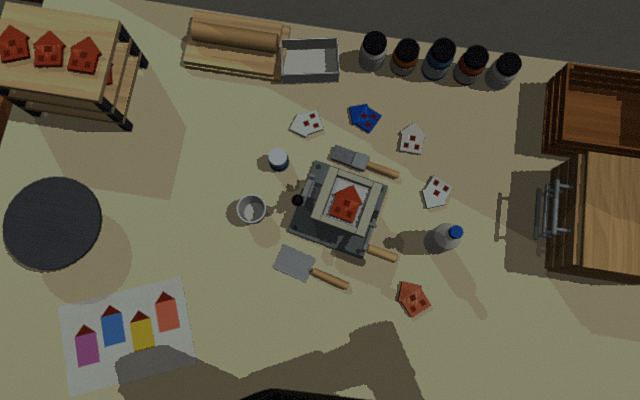

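View pics/scene0.png

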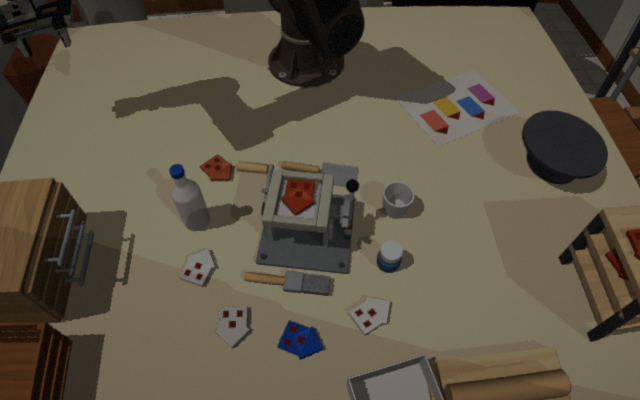

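```bash
python3 - <<'E'
from h import *
im,d=snap("top","topc.png",(230,140,470,310),3.3)
def cloud(cam,d,m):
    c=arm.get_calibration(cam); v,u=np.nonzero(m&(d>0))
    n=cv2.undistortPoints(np.c_[u,v].astype(float).reshape(-1,1,2),c["mtx"],c["dist_coeffs"]).reshape(-1,2)
    z=d[v,u]; return np.c_[n[:,0]*z,-n[:,1]*z,-z]@R(c).T+c["origin"]
for cam in ["top","scene"]:
    if cam=="scene": im,d=arm.grab_frame(cam)
    for n in ["latch_knob","crank_grip","stand"]:
        for r in arm.cut_out(n,cam)[:2]:
            P=cloud(cam,d,r["pixels"])
            if n=="stand":
                Q=P[abs(P[:,2]-.13)<.006]; rect=cv2.minAreaRect(Q[:,:2].astype(np.float32)); print(cam,"rim",rect, len(Q))
                Q=P[abs(P[:,2]-.012)<.006]; rect=cv2.minAreaRect(Q[:,:2].astype(np.float32)); print(cam,"base",rect)
            else: print(cam,n,r["score"],len(P),np.median(P,0).round(4),P.min(0).round(3),P.max(0).round(3))
E
```

```text
top latch_knob 0.6 101 [0.5807 0.0612 0.1416] [0.569 0.05  0.05 ] [0.614 0.074 0.148]
top crank_grip 0.58 306 [ 0.4934 -0.1498  0.1126] [ 0.479 -0.199 -0.006] [ 0.518 -0.112  0.12 ]
top rim ((0.6041870713233948, -0.022659674286842346), (0.18464210629463196, 0.13045942783355713), 78.6409683227539) 1586
top base ((0.6018570065498352, -0.035007789731025696), (0.20011891424655914, 0.20050671696662903), 78.79377746582031)
scene latch_knob 0.89 303 [0.5943 0.0604 0.117 ] [ 0.475  0.048 -0.003] [0.637 0.102 0.146]
scene crank_grip 0.52 279 [ 0.5018 -0.1452  0.1112] [ 0.486 -0.179  0.099] [ 0.514 -0.112  0.117]
scene rim ((0.6051123142242432, -0.023013457655906677), (0.18108715116977692, 0.13120563328266144), 78.40838623046875) 1770
scene base ((0.6022977828979492, -0.03248432278633118), (0.19922372698783875, 0.20267489552497864), 78.80082702636719)
```

View pics/topc.png

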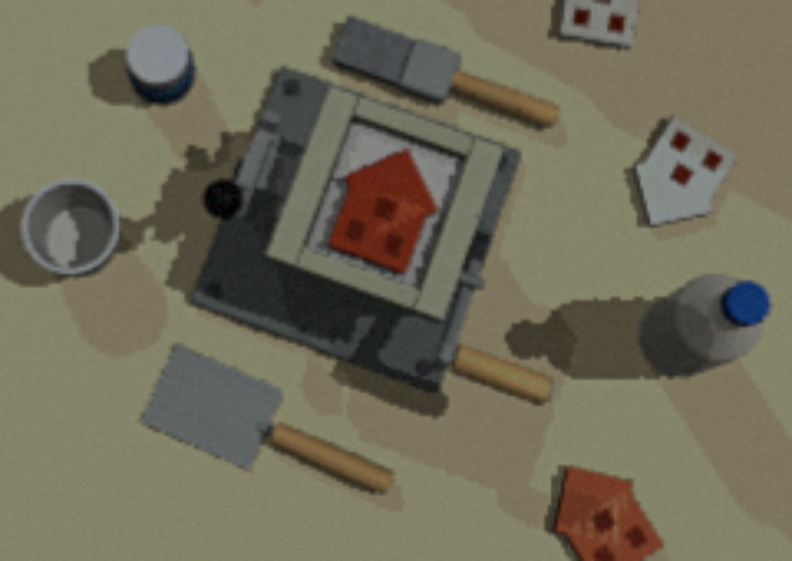

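Black knob is at top pixel (297,200), with the latch leaning to the robot's side; the crank handle is at (382,252). Both are on the stand's own cheeks. The other wooden handles belong to the spatula (310,268) and the brush (365,163). Rim and base fits give yaw of about -11.25° and origin (0.599,-0.0485). Both points match this model within 3 mm.

drive_tool(
  targets=[
    [0.3, 0.5, 0.8, 0, 0, 0.5],
    [0.5, 0.9, 0.6, 0, 0, 0.54],
    [0.52, 0.9, 0, 0, 0, 0.54],
    [0.52, 0.9, 0, 0, 0, 0.54],
    [0.52, 0.9, 0, 0, 0, 0.54],
  ],
  claw=1,
)

```text
t: 1.92
eef_pos: [0.2618, -0.4889, 0.2549]
ee_rot: [-3.141, 0.0, -2.611]
force: [0.0, -0.4, 0.0]
width: 0.0877
```

drive_tool(
  targets=[
    [0.52, 0.9, 0, 0, 0, 0.54],
    [0.52, 0.9, 0, 0, 0, 0.54],
    [0.52, 0.9, 0, 0, 0, 0.54],
    [0.52, 0.9, 0, 0, 0, 0.54],
    [0.52, 0.9, 0, 0, 0, 0.54],
  ],
)

```text
t: 2.55
eef_pos: [0.3658, -0.3088, 0.2549]
ee_rot: [-3.141, 0.0, -2.329]
force: [0.5, -0.7, 0.4]
width: 0.0874
```

drive_tool(
  targets=[
    [0.52, 0.9, 0, 0, 0, 0.54],
    [0.52, 0.9, 0, 0, 0, 0.54],
    [0.52, 0.9, 0, 0, 0, 0.54],
    [0.52, 0.9, 0, 0, 0, 0.54],
    [0.52, 0.9, 0, 0, 0, 0.54],
  ],
)

```text
t: 3.18
eef_pos: [0.4698, -0.1287, 0.255]
ee_rot: [-3.141, 0.0, -2.046]
force: [0.9, -0.0, -0.1]
width: 0.0876
```

drive_tool(
  targets=[
    [0.56, 0.94, 0, 0, 0, 0.53],
    [0.56, 0.94, 0, 0, 0, 0.53],
    [0.56, 0.94, 0, 0, 0, 0.53],
    [0.56, 0.94, 0, 0, 0, 0.53],
    [0.5, 0.9, -0.4, 0, 0, 0.53],
  ],
)

```text
t: 3.8
eef_pos: [0.5803, 0.058, 0.2398]
ee_rot: [-3.139, 0.001, -1.768]
force: [0.2, -0.3, 1.1]
width: 0.0879
```

drive_tool(
  targets=[
    [0, 0, -0.5, 0, 0, 0],
    [0, 0, -0.3, 0, 0, 0],
    [0, 0, 0, 0, 0, 0],
  ],
)

```text
t: 4.18
eef_pos: [0.5783, 0.0559, 0.2061]
ee_rot: [3.14, -0.001, -1.771]
force: [-1.2, -0.8, 0.0]
width: 0.0871
```

```bash
python3 - <<'E'
from h import *
im,d=snap("wrist","w1.png"); find("wrist",["latch_knob","tile_center","crank_grip"])
s=arm.get_state();print(s["eef_pos"],s["ee_rot"],s["force"],s["q"]); print(px("wrist",[.582,.063,.146]))
E
```

```text
wrist latch_knob 0.95 [0.58  0.063 0.135] [322. 209.]
wrist tile_center 0.94 [ 0.861 -0.061  0.01 ] [100. 134.]
wrist tile_center 0.75 [ 0.822 -0.198  0.008] [87. 16.]
wrist tile_center 0.63 [0.812 0.088 0.003] [174. 227.]
wrist crank_grip 0.42 [0.58  0.062 0.137] [321. 209.]
[0.57926727 0.05608872 0.20780633] [-3.13999302e+00  8.09100271e-04 -1.77075406e+00] [0.16460298 1.09649434 1.1162213 ] [ 4.32587205e-01  1.99599187e-01 -1.86928717e-01  3.16721849e-04
 -1.18249995e+00 -6.32665245e-01]
[319.99042993 212.75806694]
```

View pics/w1.png

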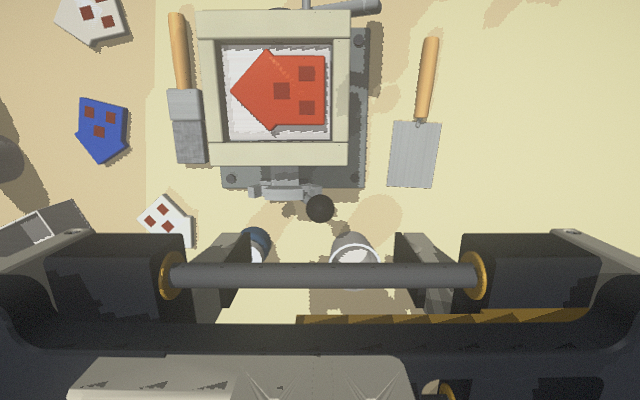

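The view shows the black ball knob at (320,208), clear of the mould frame and between the jaws' span. I'll descend and pinch it.

drive_tool(
  targets=[
    [0.07, 0.15, -0.5, 0, 0, 0],
    [0, 0, -0.6, 0, 0, 0],
    [0, 0, -0.6, 0, 0, 0],
    [0, 0, -0.52, 0, 0, 0],
    [0, 0, 0, 0, 0, 0],
  ],
)

```text
t: 5.0
eef_pos: [0.5809, 0.0619, 0.1172]
ee_rot: [3.14, -0.001, -1.771]
force: [0.0, -0.6, -0.1]
width: 0.0874
```

drive_tool(
  targets=[
    [0, 0, 0, 0, 0, 0],
    [0, 0, 0, 0, 0, 0],
    [0, 0, 0, 0, 0, 0],
    [0, 0, 0, 0, 0, 0],
    [0, 0, 0, 0, 0, 0],
  ],
  claw=0,
  newtons=20,
)

```text
t: 5.62
eef_pos: [0.5817, 0.0624, 0.118]
ee_rot: [-3.141, 0.0, -1.77]
force: [-0.2, -0.8, -0.7]
width: 0.0431
```

drive_tool(
  targets=[
    [0, 0, 0, 0, 0, 0],
    [0, 0, 0, 0, 0, 0],
    [0, 0, 0, 0, 0, 0],
    [0, 0, 0, 0, 0, 0],
    [0, 0, 0, 0, 0, 0],
  ],
)

```text
t: 6.25
eef_pos: [0.5819, 0.0624, 0.1181]
ee_rot: [-3.141, 0.0, -1.77]
force: [-0.1, -0.8, 1.8]
width: 0.0003
```

```bash
python3 - <<'E'
from h import *
im,d=snap("scene","s2.png",(240,120,440,270),4)
find("scene",["latch_knob"]); find("top",["stand"])if 0 else None
s=arm.get_state();print(s["eef_pos"],s["force"],s["width"],px("scene",s["eef_pos"]))
E
```

```text
[0.58184357 0.06241942 0.11808976] [-0.51791484  0.39927237  1.98378276] 0.0003878120472765999 [351.12676152 188.98569001]
```

View pics/s2.png

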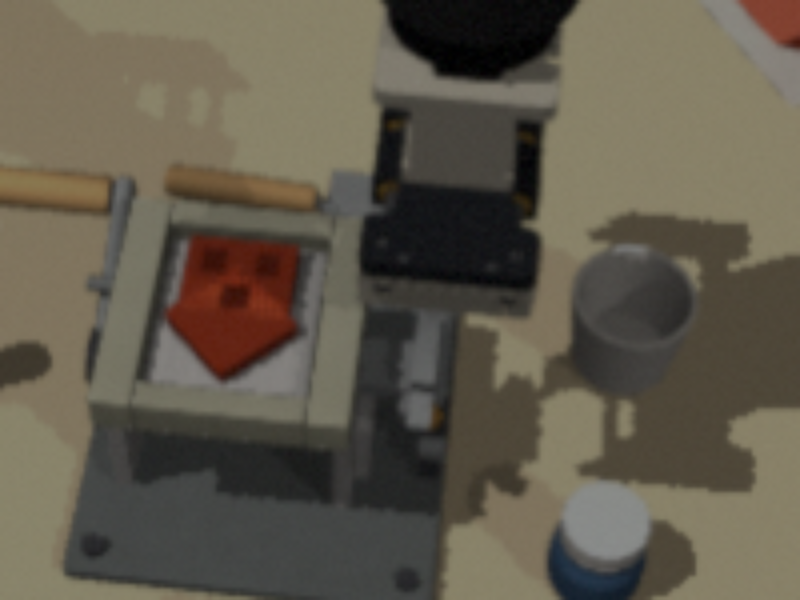

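```bash
python3 - <<'E'
from h import *
im,d=snap("wrist","w3.png")
find("wrist",["latch_knob"]);find("scene",["latch_knob"])
print(px("wrist",arm.get_state()["eef_pos"]))
E
```

```text
wrist latch_knob 0.96 [0.579 0.063 0.136] [326. 242.]
[321.0662705  230.91036185]
```

View pics/w3.png

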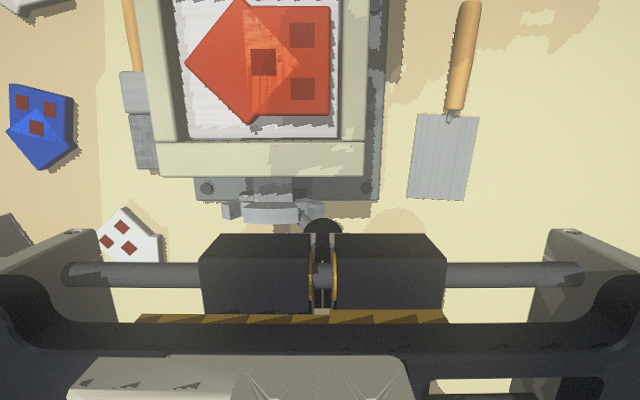

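The blocks' residual gap looks larger than the reported 0.3 mm. I'll scale it from depth to see whether the width reading can be trusted.

```bash
python3 - <<'E'
from h import *
im,d=arm.grab_frame("wrist"); f=arm.get_calibration("wrist")["mtx"][0,0]
for r,u0,u1 in [(250,230,290),(250,350,420),(275,80,180),(275,315,330)]:
    print(r,u0,np.median(d[r-4:r+5,u0:u1]))
z=np.median(d[246:255,230:290]); print("mm/px",1000*z/f, "open gap",280*1000*z/f,"closed gap",22*1000*z/f,"block",110*1000*z/f)
print(d[236:330:8,300:345:4].round(3))
s=arm.get_state();print(s["width"],s["force"],s["joint_efforts"])
E
```

```text
250 230 0.081750505
250 350 0.081869096
275 80 0.08468804
275 315 0.08482425
mm/px 0.29048265777949367 open gap 81.3351428770072 closed gap 6.390618579586446 block 31.95309333168257
[[0.092 0.091 0.094 0.161 0.165 0.164 0.165 0.163 0.161 0.091 0.092 0.093]
 [0.086 0.086 0.084 0.149 0.153 0.153 0.154 0.154 0.152 0.085 0.086 0.086]
 [0.081 0.08  0.081 0.088 0.144 0.144 0.145 0.144 0.153 0.083 0.08  0.081]
 [0.077 0.077 0.076 0.084 0.137 0.136 0.136 0.136 0.092 0.083 0.076 0.   ]
 [0.077 0.076 0.078 0.083 0.087 0.086 0.086 0.086 0.087 0.081 0.077 0.076]
 [0.078 0.078 0.078 0.083 0.085 0.084 0.084 0.085 0.084 0.082 0.077 0.077]
 [0.078 0.079 0.079 0.084 0.085 0.086 0.085 0.085 0.085 0.081 0.078 0.079]
 [0.079 0.079 0.078 0.084 0.128 0.129 0.13  0.128 0.119 0.081 0.079 0.079]
 [0.078 0.08  0.082 0.107 0.13  0.129 0.13  0.13  0.119 0.084 0.08  0.079]
 [0.08  0.081 0.079 0.107 0.131 0.131 0.131 0.131 0.119 0.083 0.08  0.081]
 [0.077 0.079 0.077 0.079 0.078 0.078 0.077 0.076 0.078 0.077 0.078 0.077]
 [0.071 0.071 0.071 0.07  0.07  0.069 0.071 0.071 0.071 0.071 0.07  0.07 ]]
0.0005651680411308552 [-0.39506282 -0.2785091   2.82425394] [ 1.62019971e-02 -4.72254682e+01  2.51197046e+01  5.82776293e+00
 -1.62602024e-02  8.62836714e-05]
```

```bash
python3 - <<'E'
from h import *
im,d=arm.grab_frame("wrist"); c=arm.get_calibration("wrist"); print(c["origin"],R(c).round(3).tolist())
def p(u,v):
    n=cv2.undistortPoints(np.array([[[u,v]]],float),c["mtx"],c["dist_coeffs"])[0,0]; z=d[v,u]
    return R(c)@np.array([n[0]*z,-n[1]*z,-z])+c["origin"]
for uv in [(322,222),(310,225),(335,225),(322,230),(322,240),(322,250),(322,258),(322,295),(322,305),(336,300),(310,308)]: print(uv,im[uv[1],uv[0]],p(*uv).round(4))
E
```

```text
[ 0.56594248 -0.01259393  0.30456018] [[-0.98, -0.191, -0.055], [0.199, -0.941, -0.273], [0.0, -0.278, 0.96]]
(322, 222) [58 56 54] [0.5785 0.0491 0.1366]
(310, 225) [58 60 56] [0.5866 0.0502 0.135 ]
(335, 225) [61 61 54] [0.5708 0.0533 0.1353]
(322, 230) [63 59 57] [0.5792 0.0526 0.1414]
(322, 240) [57 55 51] [0.5802 0.0578 0.1445]
(322, 250) [48 45 41] [0.5813 0.0633 0.147 ]
(322, 258) [42 43 44] [0.5828 0.0707 0.1429]
(322, 295) [95 88 77] [0.5815 0.0639 0.1922]
(322, 305) [95 90 76] [0.5825 0.069  0.1925]
(336, 300) [59 53 45] [0.5722 0.0391 0.2324]
(310, 308) [36 30 31] [0.5815 0.0446 0.2265]
```

The knob top lies exactly between the fingers, at (0.581,0.063,0.147). So the 0 mm width reading contradicts the depth picture. I'll try a small throw and check the outcome by eye.

drive_tool(
  targets=[
    [0.15, -0.03, 0.06, 0, 0, 0],
    [0.15, -0.03, 0.05, 0, 0, 0],
    [0, 0, 0, 0, 0, 0],
  ],
)

```text
t: 6.98
eef_pos: [0.5942, 0.0598, 0.1221]
ee_rot: [3.142, -0.0, -1.771]
force: [-1.3, 0.2, -0.6]
width: 0.0005
```

```bash
python3 - <<'E'
from h import *
im,d=snap("wrist","w4.png"); find("wrist",["latch_knob"])
c=arm.get_calibration("wrist")
for u,v in [(322,222),(322,240),(322,250),(316,250),(330,250)]:
    n=cv2.undistortPoints(np.array([[[u,v]]],float),c["mtx"],c["dist_coeffs"])[0,0]; z=d[v,u]
    print(u,v,(R(c)@np.array([n[0]*z,-n[1]*z,-z])+c["origin"]).round(4))
s=arm.get_state();print(s["eef_pos"],s["force"],s["width"])
E
```

```text
wrist latch_knob 0.58 [0.579 0.064 0.134] [344. 238.]
322 222 [0.5922 0.0567 0.1129]
322 240 [0.593  0.0602 0.1373]
322 250 [0.6076 0.1329 0.0009]
316 250 [0.5939 0.0487 0.1746]
330 250 [0.5868 0.0506 0.1737]
[0.59354241 0.05985556 0.1219736 ] [-0.80274983  1.02328594 -0.21765426] 0.0003186392756169737
```

View pics/w4.png

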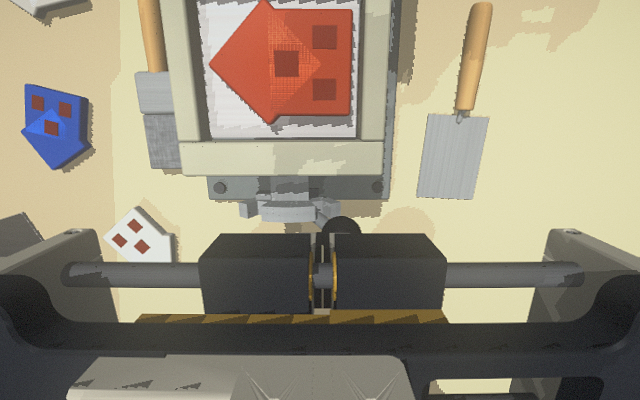

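The knob did not follow, so nothing was gripped, even though the TCP reads right at the knob. I'll raise the arm and measure where the fingers really are, in the tool frame.

drive_tool(
  targets=[
    [0, 0, 0.6, 0, 0, 0],
    [0, 0, 0.8, 0, 0, 0],
    [0, 0, 0.8, 0, 0, 0],
    [0, 0, 0, 0, 0, 0],
  ],
)

```text
t: 7.58
eef_pos: [0.595, 0.0603, 0.2131]
ee_rot: [-3.137, 0.002, -1.77]
force: [-0.2, -0.2, -0.1]
width: 0.0004
```

```bash
cat >> h.py <<'E'
def cloud(cam,d,m=None):
    c=arm.get_calibration(cam); v,u=np.nonzero((d>0) if m is None else m&(d>0))
    n=cv2.undistortPoints(np.c_[u,v].astype(float).reshape(-1,1,2),c["mtx"],c["dist_coeffs"]).reshape(-1,2)
    z=d[v,u]; return np.c_[n[:,0]*z,-n[:,1]*z,-z]@R(c).T+c["origin"],u,v
E
python3 - <<'E'
from h import *
print(arm.pinch_z, [a for a in dir(arm) if a[0]!="_"])
for cam in ["wrist","scene","top"]:
    s=arm.get_state(); T=Ro.from_euler("xyz",s["ee_rot"]).as_matrix()
    im,d=arm.grab_frame(cam); P,u,v=cloud(cam,d); Q=(P-s["eef_pos"])@T
    print(cam,s["eef_pos"].round(4),s["width"])
    for z0 in np.arange(-.16,.03,.01):
        k=(Q[:,2]>z0)&(Q[:,2]<=z0+.01)&(abs(Q[:,0])<.06)&(abs(Q[:,1])<.11)
        if k.sum(): print(round(z0,3),k.sum(),Q[k].min(0).round(3)[:2],Q[k].max(0).round(3)[:2],np.median(Q[k],0).round(3)[:2])
E
```

```text
-0.0188 ['Unreachable', 'cut_out', 'get_calibration', 'get_state', 'grab_frame', 'job_done', 'landmark_of', 'pinch_z', 'search_frame']
wrist [0.595  0.0603 0.2131] 0.0003555508364846368
-0.15 8567 [ 0.024 -0.05 ] [0.029 0.018] [ 0.027 -0.012]
-0.14 31441 [ 0.006 -0.078] [0.041 0.079] [0.027 0.002]
-0.13 12794 [ 0.    -0.083] [0.042 0.085] [0.027 0.   ]
-0.12 21377 [-0.019 -0.087] [0.042 0.09 ] [0.032 0.005]
-0.11 13698 [-0.028 -0.087] [0.042 0.09 ] [0.033 0.006]
-0.1 3352 [-0.036 -0.087] [0.042 0.09 ] [0.032 0.009]
-0.09 41 [-0.002 -0.002] [0.007 0.006] [ 0.003 -0.002]
-0.08 363 [-0.01  -0.002] [0.003 0.006] [-0.003  0.001]
-0.07 78 [ 0.011 -0.002] [0.013 0.006] [0.011 0.002]
-0.06 129 [ 0.011 -0.003] [0.013 0.006] [0.011 0.001]
-0.05 225 [ 0.006 -0.005] [0.013 0.008] [0.011 0.001]
-0.04 145 [ 0.011 -0.005] [0.013 0.009] [0.012 0.003]
-0.03 25 [ 0.011 -0.001] [0.012 0.006] [0.011 0.001]
scene [0.594  0.0602 0.2113] 0.0003230912146153519
-0.16 123 [-0.021 -0.052] [ 0.021 -0.048] [ 0.001 -0.05 ]
-0.15 165 [-0.024 -0.052] [ 0.026 -0.016] [ 0.002 -0.05 ]
-0.14 1153 [-0.04 -0.1 ] [ 0.039 -0.016] [-0.    -0.079]
-0.13 161 [-0.04  -0.098] [ 0.038 -0.092] [-0.003 -0.096]
-0.12 443 [-0.039 -0.096] [0.038 0.021] [-0.005 -0.019]
-0.11 231 [-0.039 -0.091] [0.038 0.005] [ 0.003 -0.088]
-0.1 106 [-0.039 -0.09 ] [ 0.038 -0.034] [ 0.001 -0.088]
top [0.5933 0.0601 0.2102] 0.00017477084881415995
-0.15 11 [-0.023 -0.075] [0.035 0.084] [0.007 0.076]
-0.14 973 [-0.038 -0.097] [0.041 0.096] [0.008 0.076]
-0.13 66 [-0.036 -0.094] [0.041 0.096] [0.002 0.036]
-0.12 364 [-0.037 -0.09 ] [0.041 0.088] [0.028 0.026]
-0.11 90 [-0.036 -0.085] [0.041 0.088] [0.03  0.034]
-0.1 18 [-0.009 -0.087] [0.041 0.034] [0.008 0.034]
-0.09 3 [-0.004  0.033] [0.015 0.034] [0.002 0.034]
```

```bash
python3 - <<'E'
from h import *
s=arm.get_state(); T=Ro.from_euler("xyz",s["ee_rot"]).as_matrix()
im,d=arm.grab_frame("wrist"); P,u,v=cloud("wrist",d); Q=(P-s["eef_pos"])@T
for r in range(206,268,4):
    k=(v==r)&(u>=317)&(u<=327); print(r,np.median(Q[k],0).round(4),np.median(P[k],0).round(3))
for q in [(.0095,0,0),(-.0095,0,0),(.0095,0,-.02),(.0115,0,-.03)]: print(q,px("wrist",T@np.array(q)+s["eef_pos"]))
cv2.imwrite("pics/w5.png",cv2.resize(cv2.cvtColor(im[190:330,230:420],cv2.COLOR_RGB2BGR),None,fx=4,fy=4))
E
```

```text
206 [-0.0037  0.0008  0.072 ] [0.593 0.064 0.137]
210 [-0.0521  0.0009  0.2079] [0.602 0.11  0.002]
214 [-0.0589  0.0009  0.2097] [ 0.604  0.118 -0.   ]
218 [-0.0653  0.0009  0.21  ] [ 0.605  0.124 -0.   ]
222 [-7.160e-02  1.000e-04  2.097e-01] [ 0.607  0.13  -0.   ]
226 [-0.0778  0.0009  0.2092] [0.607 0.136 0.   ]
230 [-0.0845  0.0009  0.2097] [ 0.609  0.143 -0.   ]
234 [ 0.0111  0.0008 -0.0314] [0.591 0.05  0.241]
238 [ 0.011   0.0008 -0.037 ] [0.591 0.05  0.247]
242 [ 0.011   0.0008 -0.0426] [0.591 0.049 0.252]
246 [ 0.0112  0.0008 -0.048 ] [0.591 0.049 0.258]
250 [ 0.0111  0.0008 -0.0527] [0.591 0.049 0.262]
254 [ 0.0109  0.0008 -0.0569] [0.591 0.049 0.266]
258 [ 0.011   0.0008 -0.0612] [0.591 0.049 0.271]
262 [ 0.0107  0.0005 -0.0647] [0.591 0.05  0.274]
266 [ 0.0333  0.0007 -0.1089] [0.586 0.028 0.318]
(0.0095, 0, 0) [320.94711316 218.53859926]
(-0.0095, 0, 0) [320.99645881 243.36993608]
(0.0095, 0, -0.02) [320.86263974 229.25502881]
(0.0115, 0, -0.03) [320.80651594 232.43008619]
```

View pics/w5.png

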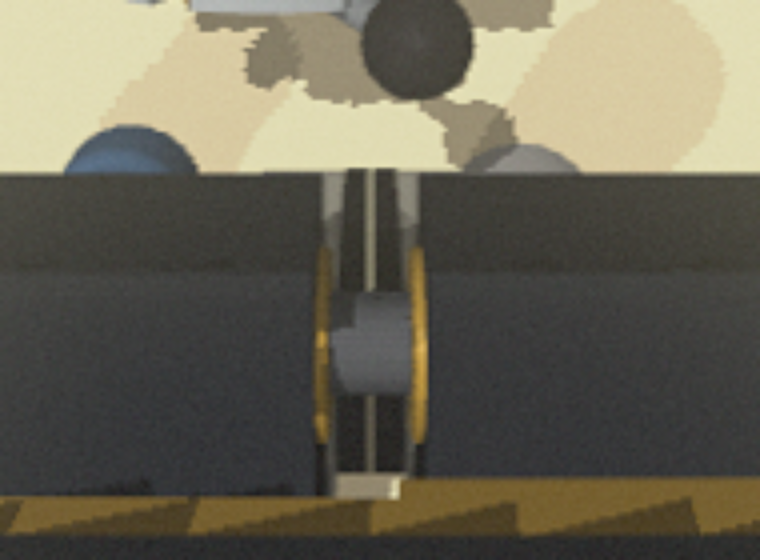

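The crop shows both finger tips ending at the row that corresponds to tool z of about -0.030. So the real fingers end some 30 mm short of the reported TCP, and they closed just above the knob. I'll grasp with TCP z about 49 mm below the target instead of 19 mm.

drive_tool(
  targets=[
    [-0.17, 0.04, 0, 0, 0, 0],
    [-0.17, 0.04, 0, 0, 0, 0],
    [0, 0, 0, 0, 0, 0],
    [0, 0, 0, 0, 0, 0],
    [0, 0, 0, 0, 0, 0],
  ],
  claw=1,
)

```text
t: 8.4
eef_pos: [0.5802, 0.0632, 0.2103]
ee_rot: [-3.141, 0.0, -1.77]
force: [-0.3, -0.6, 0.7]
width: 0.0448
```

drive_tool(
  targets=[
    [0, 0, 0, 0, 0, 0],
    [0, 0, -0.7, 0, 0, 0],
    [0, 0, -0.8, 0, 0, 0],
    [0, 0, -0.8, 0, 0, 0],
    [0, 0, -0.3, 0, 0, 0],
  ],
)

```text
t: 9.02
eef_pos: [0.579, 0.0627, 0.1044]
ee_rot: [3.139, -0.002, -1.771]
force: [0.2, -0.3, 0.6]
width: 0.0871
```

drive_tool(
  targets=[
    [0, 0, -0.3, 0, 0, 0],
    [0, 0, -0.2, 0, 0, 0],
    [0, 0, 0, 0, 0, 0],
  ],
)

```text
t: 9.4
eef_pos: [0.58, 0.0631, 0.0862]
ee_rot: [3.141, -0.0, -1.77]
force: [-0.8, 0.1, 0.0]
width: 0.0876
```

drive_tool(
  targets=[
    [0, 0, 0, 0, 0, 0],
    [0, 0, 0, 0, 0, 0],
    [0, 0, 0, 0, 0, 0],
    [0, 0, 0, 0, 0, 0],
    [0, 0, 0, 0, 0, 0],
  ],
  claw=0,
  newtons=20,
)

```text
t: 10.02
eef_pos: [0.5801, 0.0632, 0.0863]
ee_rot: [-3.142, 0.0, -1.77]
force: [0.1, 0.7, 0.3]
width: 0.0432
```

drive_tool(
  targets=[
    [0, 0, 0, 0, 0, 0],
    [0, 0, 0, 0, 0, 0],
    [0, 0, 0, 0, 0, 0],
    [0, 0, 0, 0, 0, 0],
  ],
)

```text
t: 10.52
eef_pos: [0.5817, 0.063, 0.0864]
ee_rot: [-3.139, 0.0, -1.77]
force: [7.1, -3.0, -4.2]
width: 0.0267
```

Width is now 26.7 mm, so the knob is gripped. Throwing it along its arc.

drive_tool(
  targets=[
    [0.15, -0.03, 0.06, 0, 0, 0],
    [0.15, -0.03, 0.05, 0, 0, 0],
    [0.16, -0.03, 0.04, 0, 0, 0],
    [0.16, -0.03, 0.03, 0, 0, 0],
    [0.32, -0.065, 0.02, 0, 0, 0],
  ],
)

```text
t: 11.15
eef_pos: [0.6145, 0.0555, 0.0947]
ee_rot: [3.136, -0.002, -1.77]
force: [-11.1, 1.9, 9.6]
width: 0.0267
```

drive_tool(
  targets=[
    [0.32, -0.065, -0.02, 0, 0, 0],
    [0.16, -0.03, -0.03, 0, 0, 0],
    [0.16, -0.03, -0.04, 0, 0, 0],
    [0.16, -0.03, -0.05, 0, 0, 0],
    [0.16, -0.03, -0.06, 0, 0, 0],
  ],
)

```text
t: 11.78
eef_pos: [0.6544, 0.0477, 0.0861]
ee_rot: [3.138, -0.002, -1.77]
force: [-5.1, -0.6, 3.4]
width: 0.0267
```

drive_tool(
  targets=[
    [0.03, 0, 0, 0, 0, 0],
    [0, 0, 0, 0, 0, 0],
  ],
)

```text
t: 12.02
eef_pos: [0.6561, 0.0475, 0.0856]
ee_rot: [3.139, -0.002, -1.771]
force: [-3.3, -4.3, -2.3]
width: 0.0269
```

drive_tool(
  targets=[
    [0, 0, 0, 0, 0, 0],
    [0, 0, 0, 0, 0, 0],
    [0, 0, 0, 0, 0, 0],
    [0, 0, 0, 0, 0, 0],
    [0, 0, 0, 0, 0, 0],
  ],
  claw=1,
)

```text
t: 12.65
eef_pos: [0.6574, 0.0485, 0.0863]
ee_rot: [-3.141, 0.0, -1.77]
force: [-0.4, 0.8, 0.0]
width: 0.0711
```

drive_tool(
  targets=[
    [0, 0, 0.5, 0, 0, 0],
    [0, 0, 0.8, 0, 0, 0],
    [0, 0, 0.8, 0, 0, 0],
    [0, 0, 0.8, 0, 0, 0],
    [0, 0, 0, 0, 0, 0],
  ],
)

```text
t: 13.28
eef_pos: [0.6589, 0.0487, 0.2057]
ee_rot: [-3.136, 0.002, -1.77]
force: [-0.1, 1.4, -0.2]
width: 0.0877
```

```bash
python3 - <<'E'
from h import *
im,d=arm.grab_frame("wrist"); find("wrist",["latch_knob","crank_grip"]); arm.grab_frame("scene"); find("scene",["latch_knob","crank_grip"])
s=arm.get_state();print(s["eef_pos"],s["force"],s["width"])
E
```

```text
wrist latch_knob 0.9 [0.653 0.05  0.135] [326. 204.]
scene latch_knob 0.47 [0.658 0.049 0.129] [349. 217.]
scene crank_grip 0.7 [ 0.494 -0.15   0.103] [250. 167.]
scene crank_grip 0.54 [ 0.725 -0.082 -0.007] [288. 282.]
[0.65671959 0.04822819 0.20114733] [-0.26061882 -0.81636305  0.08274299] 0.08736729996222765
```

The knob reads (0.656,0.049) from two cameras, against (0.658,0.048) for the far notch, so the latch is over. Next, the crank handle.

drive_tool(
  targets=[
    [-0.5, -0.6, 0, 0, 0, 0],
    [-0.8, -0.97, 0, 0, 0, 0],
    [-0.8, -0.97, 0, 0, 0, 0],
    [-0.8, -0.97, 0, 0, 0, 0],
    [-0.7, -0.85, 0, 0, 0, 0],
  ],
)

```text
t: 14.2
eef_pos: [0.5117, -0.1272, 0.2018]
ee_rot: [3.141, -0.0, -1.77]
force: [0.3, -0.6, -0.5]
width: 0.0877
```

drive_tool(
  targets=[
    [-0.48, -0.59, 0, 0, 0, 0],
    [0, 0, 0, 0, 0, 0],
    [0, 0, 0, 0, 0, 0],
  ],
)

```text
t: 14.58
eef_pos: [0.4942, -0.1496, 0.2021]
ee_rot: [3.141, -0.0, -1.771]
force: [0.4, 1.1, -0.5]
width: 0.0874
```

```bash
python3 - <<'E'
from h import *
im,d=snap("wrist","w6.png"); find("wrist",["crank_grip","crank_axis"])
for r in arm.cut_out("crank_grip","wrist")[:2]:
    P,u,v=cloud("wrist",d,r["pixels"]); k=P[:,2]>.1; print(r["score"],len(P),np.median(P[k],0).round(4),P[k].min(0).round(3),P[k].max(0).round(3))
s=arm.get_state();print(s["t"],s["eef_pos"],s["ee_rot"],s["force"],s["width"],s["q"])
E
```

```text
wrist crank_grip 0.63 [ 0.489 -0.149  0.105] [327. 194.]
wrist crank_axis 0.63 [ 0.574 -0.163  0.067] [253. 189.]
0.68 1313 [ 0.4932 -0.1498  0.1143] [ 0.477 -0.183  0.101] [ 0.509 -0.11   0.117]
14.775 [ 0.49440589 -0.14910744  0.20195409] [ 3.14104769e+00 -1.56313088e-04 -1.76942154e+00] [ 0.01850861  0.61410961 -0.54780711] 0.08754882679420596 [ 8.76169520e-02  9.44484064e-02 -3.27407237e-01 -4.29262107e-06
 -1.14950761e+00 -2.86240452e-01]
```

View pics/w6.png

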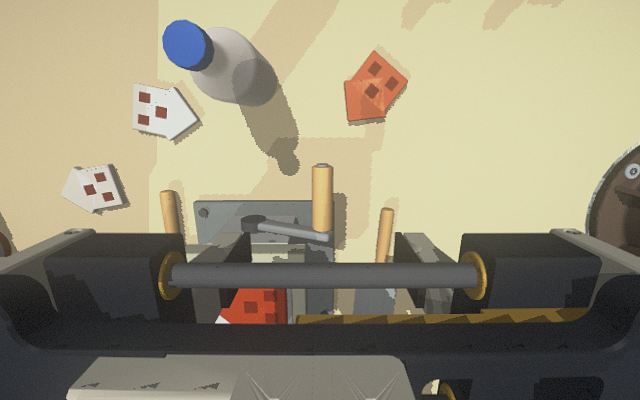

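View shows the round wooden handle at (322,195) joined to the crank arm at (290,228), between the jaws. I'll descend with a corrected TCP z of 0.055.

drive_tool(
  targets=[
    [0, 0, -0.6, 0, 0, 0],
    [0, 0, -0.9, 0, 0, 0],
    [0, 0, -0.9, 0, 0, 0],
    [0, 0, -0.7, 0, 0, 0],
    [0, 0, -0.4, 0, 0, 0],
  ],
)

```text
t: 15.4
eef_pos: [0.4935, -0.1492, 0.0605]
ee_rot: [3.139, -0.001, -1.77]
force: [-0.4, -0.5, 0.1]
width: 0.0876
```

drive_tool(
  targets=[
    [-0.01, 0, -0.2, 0, 0, 0],
    [0, 0, 0, 0, 0, 0],
  ],
)

```text
t: 15.65
eef_pos: [0.4936, -0.1494, 0.054]
ee_rot: [3.141, -0.0, -1.77]
force: [0.4, 1.0, -0.4]
width: 0.0874
```

drive_tool(
  targets=[
    [0, 0, 0, 0, 0, 0],
    [0, 0, 0, 0, 0, 0],
    [0, 0, 0, 0, 0, 0],
    [0, 0, 0, 0, 0, 0],
    [0, 0, 0, 0, 0, 0],
  ],
  claw=0,
  newtons=35,
)

```text
t: 16.27
eef_pos: [0.4937, -0.1497, 0.0544]
ee_rot: [-3.141, 0.0, -1.77]
force: [0.9, -0.8, -0.2]
width: 0.0431
```

drive_tool(
  targets=[
    [0, 0, 0, 0, 0, 0],
    [0, 0, 0, 0, 0, 0],
    [0, 0, 0, 0, 0, 0],
    [0, 0, 0, 0, 0, 0],
  ],
)

```text
t: 16.77
eef_pos: [0.4939, -0.1497, 0.0543]
ee_rot: [-3.141, 0.0, -1.77]
force: [2.3, -0.7, -1.8]
width: 0.021
```

Width 21 mm on the 22 mm handle. Swinging it up along its 90 mm arc.

drive_tool(
  targets=[
    [0.113, -0.022, 0.24, 0, 0, 0],
    [0.14, -0.028, 0.225, 0, 0, 0],
    [0.162, -0.032, 0.205, 0, 0, 0],
    [0.189, -0.038, 0.185, 0, 0, 0],
    [0.208, -0.041, 0.162, 0, 0, 0],
  ],
)

```text
t: 17.4
eef_pos: [0.5252, -0.1559, 0.0946]
ee_rot: [3.139, 0.0, -1.771]
force: [-1.7, 2.4, -11.6]
width: 0.0216
```

drive_tool(
  targets=[
    [0.226, -0.045, 0.135, 0, 0, 0],
    [0.24, -0.048, 0.108, 0, 0, 0],
    [0.245, -0.049, 0.078, 0, 0, 0],
    [0.257, -0.051, 0.048, 0, 0, 0],
    [0.262, -0.052, 0.015, 0, 0, 0],
  ],
)

```text
t: 18.02
eef_pos: [0.5736, -0.1657, 0.1102]
ee_rot: [3.137, -0.0, -1.77]
force: [-9.3, 4.5, -3.6]
width: 0.0213
```

drive_tool(
  targets=[
    [0, 0, 0, 0, 0, 0],
    [0, 0, 0, 0, 0, 0],
    [0, 0, 0, 0, 0, 0],
  ],
)

```text
t: 18.4
eef_pos: [0.5749, -0.1659, 0.1104]
ee_rot: [3.14, -0.0, -1.77]
force: [-3.7, 2.8, -6.7]
width: 0.0211
```

```bash
python3 - <<'E'
from h import *
snap("scene","s7.png",(200,110,420,275),3.6)
find("scene",["crank_grip","tile_center","latch_knob"]);im,d=arm.grab_frame("top");find("top",["crank_grip","tile_center","latch_knob"])
for r in arm.cut_out("tile_center","top"):
    P,u,v=cloud("top",d,r["pixels"]); print("tile top",r["score"],np.median(P,0).round(4))
s=arm.get_state();print(s["t"],s["eef_pos"],s["ee_rot"],s["force"],s["width"])
E
```

```text
scene crank_grip 0.43 [ 0.575 -0.165  0.158] [239. 181.]
scene tile_center 0.97 [ 0.677 -0.272  0.002] [200. 266.]
scene tile_center 0.9 [ 0.598 -0.051  0.146] [297. 191.]
scene tile_center 0.77 [0.812 0.091 0.007] [375. 312.]
scene latch_knob 0.66 [0.657 0.048 0.131] [349. 216.]
top crank_grip 0.55 [ 0.574 -0.167  0.163] [399. 217.]
top tile_center 0.98 [ 0.855 -0.063  0.005] [363. 117.]
top tile_center 0.8 [ 0.82  -0.193  0.004] [410. 137.]
top tile_center 0.76 [ 0.6   -0.044  0.143] [345. 198.]
top latch_knob 0.69 [ 0.558  0.173 -0.001] [254. 213.]
tile top 0.77 [0.8185 0.0751 0.0117]
tile top 0.7 [ 0.8538 -0.0665  0.0111]
tile top 0.65 [ 0.5802 -0.0572  0.1454]
tile top 0.53 [ 0.8246 -0.198   0.0112]
18.85 [ 0.57490319 -0.16588947  0.11040778] [ 3.14038151e+00 -1.89370063e-04 -1.77027289e+00] [-3.94831603  2.27169686 -6.1940157 ] 0.021134557613779394
```

View pics/s7.png

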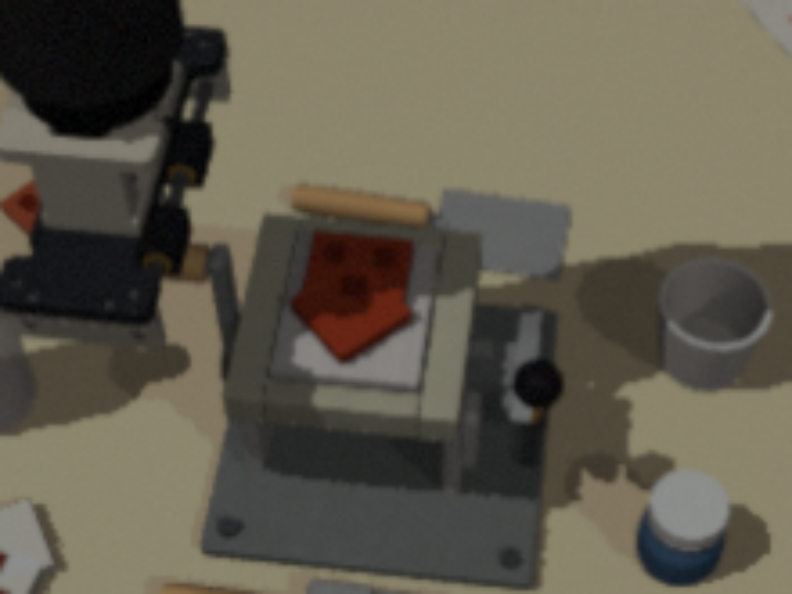

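The crop shows the crank arm upright at (225,310), the gripper on the handle at (205,262), the tile raised at (352,295), and the knob (537,385) in the studded notch. The grip is about 1 mm short of upright, so I'll nudge it and hand in.

drive_tool(
  targets=[
    [0.02, 0, 0, 0, 0, 0],
    [0, 0, 0, 0, 0, 0],
    [0, 0, 0, 0, 0, 0],
  ],
)

```text
t: 19.23
eef_pos: [0.575, -0.1659, 0.1103]
ee_rot: [3.139, -0.0, -1.77]
force: [-5.7, 2.7, -5.1]
width: 0.0209
```

```bash
python3 - <<'E'
from h import *
im,d=arm.grab_frame("scene")
for r in arm.cut_out("tile_center","scene"):
    P,u,v=cloud("scene",d,r["pixels"]); m=np.median(P,0)
    if m[2]>.1: print("tile",m.round(4))
find("scene",["latch_knob","crank_grip"])
s=arm.get_state();print(s["t"],s["eef_pos"],s["force"],s["width"]); arm.job_done()
E
```

```text
tile [ 0.5961 -0.0483  0.1456]
scene latch_knob 0.58 [ 0.727 -0.081 -0.004] [288. 282.]
scene latch_knob 0.55 [0.656 0.046 0.128] [347. 216.]
scene crank_grip 0.52 [ 0.576 -0.162  0.16 ] [240. 181.]
19.425 [ 0.57492857 -0.1659343   0.11030494] [-6.93556698  2.79816935 -5.96282315] 0.020998678527295322
the job is handed in; nothing more can be done
```

The latch lever is over in the brass-stud notch and the crank arm is straight up. I handed the job in at 19.4 s with the gripper still on the handle.

**Last checks**
- **Latch:** the knob reads (0.656, 0.046), against (0.658, 0.048) expected in the far notch.
- **Crank:** the handle reads about (0.575, −0.166, 0.16), within roughly 1 mm of straight up. Grip width is 21 mm.
- **Tile:** its top is at 0.1456 m, against 0.146 m at full lift.
- **Forces and bystanders:** forces at the wrist were about 15 N or less in the readings. I saw nothing else on the table move, but did not measure the other things again at the end.

**What failed or disagreed**
- **First pinch:** the first attempt on the knob closed on nothing. The wrist depth showed the real fingertips end about 30 mm short of the reported TCP. I corrected for that and both later grasps held.
- **Final nudge:** the last 0.8 mm nudge of the crank barely changed the measured pose.
- **False latch reading:** the last latch search also reported a false match at table level, at (0.727, −0.081). I ignored it because of its height.

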